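Open the push-to-open bur cupboard

TASK

Open the wide door of the handleless bench cupboard right up, so that it stands square out from the front or further. Slide the bur block that stands in the door's way clear of its swing with your fingers, without picking the block up, press the door in at its free side so that the push catch springs it ajar, then swing it wide from behind with a finger. The door must not hit the block, the narrow door stays shut and nothing else is disturbed.

Things in the scene. Friction and masses are not known exactly. Their poses are not given: they have to be found in the camera images.
- cupboard: the bench cupboard, fixed: sage-grey carcass, two plain white handleless doors side by side, 242 deep with doors x 340 wide x 250 mm high. Origin: centre of the carcass's underside, on the bench. Own -x points out of the door front, +y to the left of someone facing the doors. Carcass front at own x = -110 mm, doors' outer faces at own x = -132 mm. The space above its top is open
- wide_door (a joint): swing of the wide door (rad), the left-hand door as one faces them: 195 wide x 244 high x 16 mm thick, top edge at z = 248 mm, hinged on its left outer edge about a vertical axis, free edge near the cupboard's middle. 0 = shut, 1.57 = square out from the front, stop at 1.70. Once ajar it swings freely with light friction and stays where it is left
- wide_door_press (a point): point on the wide door's outer face, 32 mm in from its free edge, 33 mm below its top edge, 166 mm from the hinge; moves with the door. Pressed in here about 4 mm (4 to 6 N; stop at -0.026 rad) the push catch trips; as the pressing finger draws back, a spring plunger pushes the door out to about 0.27 rad, a gap of 45 mm or more behind its free edge
- wide_door_hinge (a point): the wide door's vertical hinge axis, at z = 250 mm. It lies in the plane of the shut door's inner face, 6 mm in front of the carcass; the door reaches 197 mm from it; the outer face lies 16 mm off the inner one
- narrow_door_edge (a point): upper free corner, outer face, of the narrow right-hand door (131 mm wide, hinged on its right outer edge, same kind of push catch), at z = 248 mm, beside the wide door's free edge. This door must stay shut
- bur_block: the bur block: a loose white plastic block 90 (own x) x 60 (own y) x 32 mm with three rows of small steel burs standing up from it, 50 mm high in all, 0.2 to 0.4 kg, on the bench in front of the wide door, within the sweep of that door. Origin: centre of its underside. Slides on the bench when pushed
- waste_pot: bystander: round steel waste pot with a slotted lid, 94 mm across, 114 mm high; origin under its centre
- rinse_cup: bystander: white rinsing cup, 68 mm across, 80 mm high; origin under its centre
- spray_bottle: bystander: white bottle with grey cap, 58 mm across, 165 mm high; origin under its centre
- bur_carton: bystander: small carton 70 x 50 x 22 mm; origin under its centre
- paste_jar: bystander: amber glass jar with black lid, 54 mm across, 55 mm high, in front of the narrow door; origin under its centre
- file_stand: bystander: round aluminium file stand, 60 mm across, 58 mm high, off the hinge side of the cupboard; origin under its centre
- instrument_tray: bystander: steel tray 130 x 190 x 15 mm with hand instruments; origin under its centre
Mind the look-alikes: they are no part of the job. What is shaped like the bur_block but green is not meant.

How it is judged:
By the outcome, as a careful person would: the job done as asked, in the order asked, and still so for the second after the job is handed in, with the robot touching nothing.
It also fails if it takes over 58 s, if anything falls off the work surface, if the arm or the gripper's body presses on something with over 40 N, if the wrist force passes 120 N, or if a joint passes its speed limit or range.

ROBOT

A 6-joint arm with a two-finger parallel gripper is mounted at the origin on the work surface. World frame = base frame: x ahead of the robot, y to its left, z up, the work surface at z = 0. Lengths are in m, angles in rad, forces in N, time in s.
With the tool pointing down it reaches from about 0.325 to 0.9 m from the base axis. Payload 3.5 kg.
Tool frame: the origin (TCP) lies on the centre line of the jaws, within the pads' length; the fingertips stand 22 mm ahead of it and the grasp point (between the pads) lies 3 mm ahead of it (env.finger_overhang is the distance from the TCP to the fingertips, in m); x points along the fingers, z is the direction in which the jaws open and shut, and the axes are right-handed (so a half turn about x gives the same grasp; the last joint's range is limited). The gripper opens to 85 mm and grips with 20 to 120 N. Pads are 22 mm wide; open, the fingers measure 114 mm over their backs; the gripper's body (76 mm by 85 mm) begins 54 mm behind the grasp point. The pads swing forward as they close: fully open they stand 13 mm farther back than shut.
Start: joints at [-1.293, 0.276, -0.026, 1.268, 0, 1.467], TCP at [0.232, -0.58, 0.253] pointing down, gripper open.
Joint ranges: [-3.12, 3.12], [-0.85, 1.88], [-1.08, 1.24], [-1.95, 2.15], [-1.57, 1.53], [-3.14, 3.14]. Speed limits (rad/s): [2.57, 2.57, 3.14, 3.14, 3.14, 3.14].

INTERFACE

Orientations are given as a rotation vector (axis times angle).
In Python, from bench import env gives the robot as it stands. The module is installed in compiled form; this text tells all that it offers.
- The arm moves only by the tool apply_moves, never from a script. Its argument "steps" is a list of rows, each a list of 7 numbers: the turn, a rotation vector about the tool's x, y, z in degrees, then the shift along the tool's x, y, z in m, then the opening, from 0 (shut) to 1 (fully open). A call has exactly 8 rows; each row shifts and turns the pose as measured when the row begins, along the tool's axes as they then stand; what a row does not reach is not made up. A row lasts 1/10 s, in which the tool goes at most 50 mm and 8.59 degrees, less where a joint would pass 70% of its speed; a pose out of reach is approached as far as the arm can. A call with a gripper value outside its range is refused whole. The fingers move at their own pace and stop on an object; "force" is the grip in N (left out, the last holds). Time passes only in rows, so rows that do not move let the fingers close, or fill a call up. It gives the time, the measured TCP pose, the force and the opening at its end, in the units of the state.
- env.get_obs(): the state, without advancing time (a new reading comes with each control period).
- env.snapshot(name): name is "side" or "top" or "wrist"; returns the picture (480x640x3 uint8, blue, green, red); there is no depth.
- env.camera_info(name): a dict with "intrinsics" (3x3 intrinsics, pixels), "cam_to_world" (4x4, takes a point from camera to world coordinates). Camera axes: x right, y up, looking along -z (the intrinsics and any distortion apply to the point x, -y, -z); pixel columns grow to the right and rows downward; lengths in m; the calibration is good to about 2 mm. A picture is of the moment at which its call begins: read the wrist's pose just before it. camera_info takes no time and is no camera call; for the wrist camera it gives the pose at the moment of the call.
- env.hand_in(): hands the job in, once; it reports no verdict.
Trained networks look in the newest picture that a camera, given by its name, has taken for a name from the list of things; names that differ only in an ending like _2 or _b are one class to them, and where a whole thing is asked for, a point or a joint stands for the part that bears it (a point fixed in the world has none). Each returns a list of dicts, best first, with "p" (0 to 1); they miss things now and then, are a little off and sometimes report something else, mostly with a low value. They report only what shows in the picture. A call takes as long as a camera call. They do not tell look-alikes from the thing itself.
- env.trace(camera, label): "pixels" (480x640 bool, what is visible of it) and "at" ([column, row] in pixels, amid what is visible of it).
The state is a dict: "t": time; "q": joint angles; "joint_velocities": joint speeds; "tau": joint torques, N m; "eef_pos": TCP position; "tcp_rot": TCP orientation; "force": force on the tool from outside, world axes, zero at the start; "torque": the same for the moment, N m; "gripper_width": finger opening in m.
Only numpy, scipy, OpenCV 4.12 (cv2) and the standard library are available. Lean on these libraries where they do the work, as an engineer would, in place of code of your own. Each camera call takes 0.05 s, during which the arm holds its last target.

## Working session

There is one attempt and no reset: what is moved stays moved. The work goes in short steps, Python scripts to look and compute and a tool call to move; the robot and the scene stay as the last step left them, time stands still between calls to the robot, and variables do not carry over. Pictures are saved under pics/ and viewed, and the job is handed in when it is done.

Besides the shell and the picture viewer there is one more tool, called after ">>>" as name(argument=value, ...) on one line, values as JSON. apply_moves: Moves the arm, as the interface text tells. Its arguments: {"type":"object","properties":{"steps":{"type":"array"},"force":{"type":"number"}},"required":["steps"]}

```bash
mkdir -p pics
cat > h.py <<'E'
import numpy as np, cv2
from bench import env
from scipy.spatial.transform import Rotation as R
def ray(cam,px):
    i=env.camera_info(cam);K=np.array(i["intrinsics"]);T=np.array(i["cam_to_world"])
    d=np.linalg.inv(K)@np.array([px[0],px[1],1.]);d=np.array([d[0],-d[1],-d[2]])
    return T[:3,3],T[:3,:3]@d
def at_z(cam,px,z):
    o,d=ray(cam,px);return o+d*(z-o[2])/d[2]
def proj(cam,P):
    i=env.camera_info(cam);K=np.array(i["intrinsics"]);T=np.array(i["cam_to_world"])
    c=T[:3,:3].T@(np.array(P)-T[:3,3]);u=K@np.array([c[0],-c[1],-c[2]]);return u[:2]/u[2]
E
python3 - <<'E'
from h import *
for c in ["side","top"]:
    cv2.imwrite(f"pics/{c}0.png",env.snapshot(c)); i=env.camera_info(c)
    print(c,np.round(i["intrinsics"],1).tolist(),np.round(i["cam_to_world"],3).tolist(),[k for k in i])
    for l in ["cupboard","wide_door","wide_door_press","wide_door_hinge","narrow_door_edge","bur_block","paste_jar","file_stand","waste_pot","rinse_cup","spray_bottle","bur_carton","instrument_tray"]:
        r=env.trace(c,l)
        print(l,[(round(float(x["p"]),2),np.round(x["at"]).tolist(),np.round(at_z(c,x["at"],0.03),3).tolist(),int(x["pixels"].sum())) for x in r[:3]])
o=env.get_obs();print(o["t"],o["eef_pos"],o["tcp_rot"],o["gripper_width"],env.finger_overhang)
E
```

```text
side [[439.3, 0.0, 321.2], [0.0, 439.3, 245.7], [0.0, 0.0, 1.0]] [[-0.789, 0.438, -0.431, 0.053], [-0.615, -0.562, 0.554, 0.58], [0.0, 0.702, 0.712, 1.013], [0.0, 0.0, 0.0, 1.0]] ['intrinsics', 'cam_to_world']
cupboard [(0.81, [181.0, 354.0], [0.691, 0.337, 0.03], 25183)]
wide_door [(0.89, [244.0, 319.0], [0.643, 0.163, 0.03], 1086), (0.65, [322.0, 214.0], [0.737, -0.304, 0.03], 523)]
wide_door_press [(0.79, [242.0, 316.0], [0.655, 0.159, 0.03], 1014)]
wide_door_hinge [(0.89, [181.0, 353.0], [0.694, 0.335, 0.03], 25071), (0.44, [323.0, 215.0], [0.732, -0.3, 0.03], 552)]
narrow_door_edge [(0.77, [174.0, 272.0], [0.923, 0.171, 0.03], 393)]
bur_block [(0.77, [289.0, 331.0], [0.52, 0.118, 0.03], 941), (0.76, [261.0, 289.0], [0.678, 0.06, 0.03], 741), (0.72, [178.0, 354.0], [0.696, 0.342, 0.03], 25240)]
paste_jar []
file_stand [(0.67, [317.0, 379.0], [0.379, 0.18, 0.03], 551)]
waste_pot [(0.78, [431.0, 253.0], [0.362, -0.369, 0.03], 1355), (0.44, [420.0, 201.0], [0.512, -0.568, 0.03], 1339)]
rinse_cup [(0.58, [324.0, 216.0], [0.73, -0.302, 0.03], 474), (0.51, [400.0, 234.0], [0.479, -0.38
[... 984 characters left out ...]
3.0, 261.0], [0.523, 0.121, 0.03], 886), (0.62, [261.0, 197.0], [0.688, 0.049, 0.03], 855)]
paste_jar [(0.68, [204.0, 176.0], [0.743, 0.197, 0.03], 410)]
file_stand [(0.58, [208.0, 315.0], [0.387, 0.18, 0.03], 487)]
waste_pot [(0.65, [422.0, 326.0], [0.352, -0.356, 0.03], 1430)]
rinse_cup [(0.95, [395.0, 179.0], [0.733, -0.298, 0.03], 602)]
spray_bottle [(0.7, [412.0, 282.0], [0.464, -0.334, 0.03], 602), (0.41, [510.0, 260.0], [0.518, -0.588, 0.03], 3714)]
bur_carton [(0.63, [391.0, 234.0], [0.589, -0.283, 0.03], 543)]
instrument_tray [(0.63, [513.0, 255.0], [0.529, -0.595, 0.03], 3704)]
1.4 [ 0.23227129 -0.58021917  0.25331614] [ 0.92428497  1.36564214 -0.92429171] 0.08559709922498869 0.022
```

View pics/top0.png

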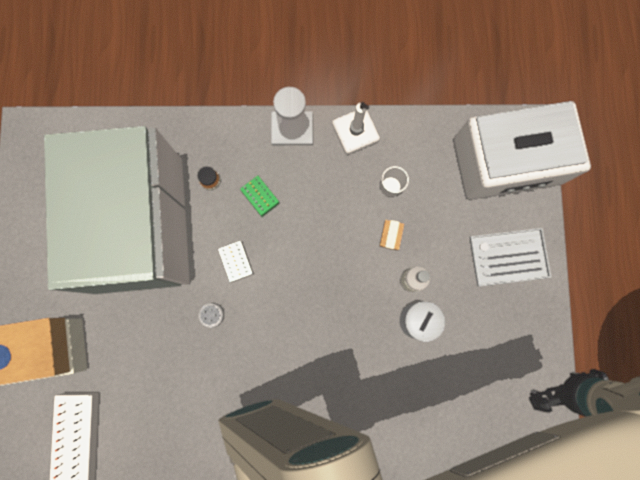

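View pics/side0.png

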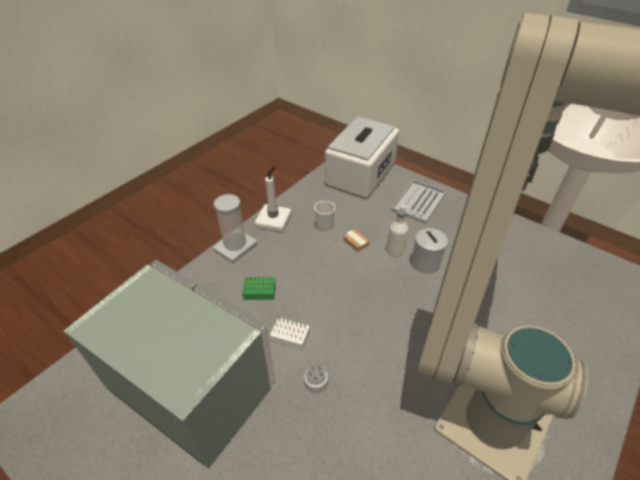

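Run:
```python
from h import *
im=cv2.imread("pics/top0.png");cv2.imwrite("pics/top0c.png",cv2.resize(im[130:340,40:300],None,fx=2.8,fy=2.8,interpolation=cv2.INTER_CUBIC))
```

```text
(no output)
```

View pics/top0c.png

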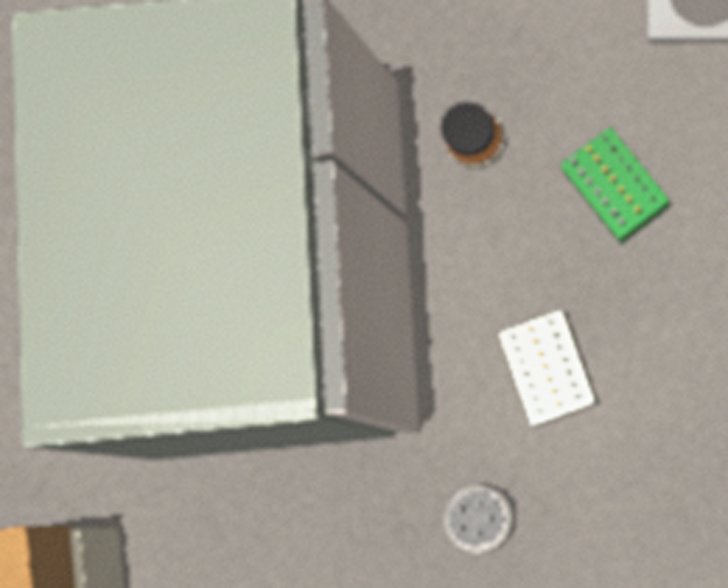

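The white block at (235,261) in the top view is the target. The green block at (261,197) is the look-alike. The doors face -y, with the wide door's hinge on the near side. Next I fit the poses.

```bash
cat >> h.py <<'E'
from scipy.optimize import least_squares
def rt(p,P):
    c,s=np.cos(p[2]),np.sin(p[2]);return np.array([p[0]+c*P[0]-s*P[1],p[1]+s*P[0]+c*P[1],P[2]])
E
python3 - <<'E'
from h import *
im=cv2.imread("pics/top0.png")
cv2.imwrite("pics/topd.png",cv2.resize(im[110:300,30:200],None,fx=3.1,fy=3.1,interpolation=cv2.INTER_CUBIC))
im=cv2.imread("pics/top0.png")
# first fit: carcass top corners (own): front right(-.11,-.17), front left(-.11,.17), back...
M=[((-.11,-.17,.25),(146.8,128)),((-.11,.17,.25),(153.6,277)),((.11,-.17,.25),(44.5,134)),((.11,.17,.25),(48.2,288))]
f=lambda p:np.concatenate([proj("top",rt(p,np.array(a)))-b for a,b in M])
s=least_squares(f,[.6,.43,1.57]);p=s.x;print(p,np.round(s.fun,1))
np.save("cup.npy",p)
for a in [(-.11,-.17,.25),(-.11,.17,.25),(.11,.17,.25),(.11,-.17,.25),(-.132,.17,.248),(-.132,-.17,.248),(-.132,.17,.004),(-.132,-.17,.004),(-.132,-.026,.248),(-.132,-.026,.004)]:
    u=proj("top",rt(p,np.array(a)));print(a,np.round(u))
    cv2.circle(im,tuple(int(round(v)) for v in u),1,(0,0,255),-1)
cv2.imwrite("pics/tope.png",cv2.resize(im[110:300,30:200],None,fx=3.1,fy=3.1,interpolation=cv2.INTER_NEAREST))
# blocks
for r in env.trace("top","bur_block")[:2]:
    m=r["pixels"].astype(np.uint8);c,_=cv2.findContours(m,0,2);c=max(c,key=cv2.contourArea)
    w=np.array([at_z("top",q[0],.032)[:2] for q in c]).astype(np.float32);print(r["p"],r["at"],cv2.minAreaRect(w*1000))
for n,h in [("paste_jar",.055),("file_stand",.058)]:
    for r in env.trace("top",n)[:1]:
        ys,xs=np.nonzero(r["pixels"]);print(n,at_z("top",(xs.mean(),ys.mean()),h*.7),len(xs))
E
```

```text
[0.62249622 0.37845152 1.65146876] [-0.6 -2.7  0.   2.2  0.6 -0.5  0.   0.8]
(-0.11, -0.17, 0.25) [146. 125.]
(-0.11, 0.17, 0.25) [154. 279.]
(0.11, 0.17, 0.25) [ 48. 289.]
(0.11, -0.17, 0.25) [ 45. 134.]
(-0.132, 0.17, 0.248) [164. 278.]
(-0.132, -0.17, 0.248) [156. 125.]
(-0.132, 0.17, 0.004) [190. 285.]
(-0.132, -0.17, 0.004) [183. 157.]
(-0.132, -0.026, 0.248) [160. 188.]
(-0.132, -0.026, 0.004) [186. 210.]
0.96 [232.7, 260.6] ((518.1192626953125, 115.02534484863281), (94.12084197998047, 64.40924072265625), 18.65782356262207)
0.62 [261.4, 196.8] ((689.53515625, 54.383323669433594), (95.71527099609375, 63.025997161865234), 38.54707336425781)
paste_jar [0.7356173  0.18629493 0.0385    ] 410
file_stand [0.38584715 0.17272464 0.0406    ] 487
```

View pics/tope.png

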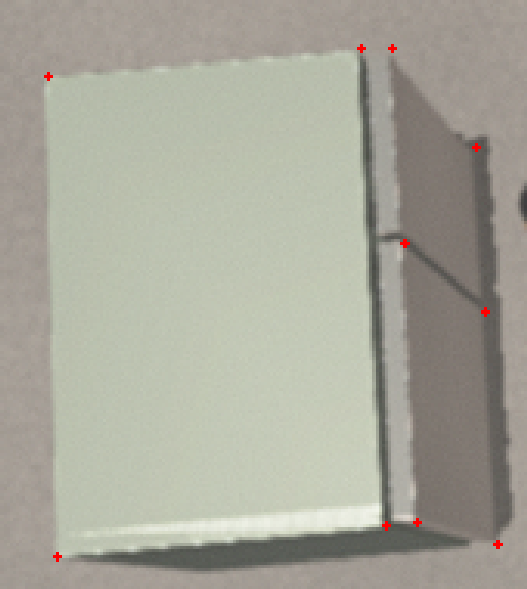

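View pics/topd.png

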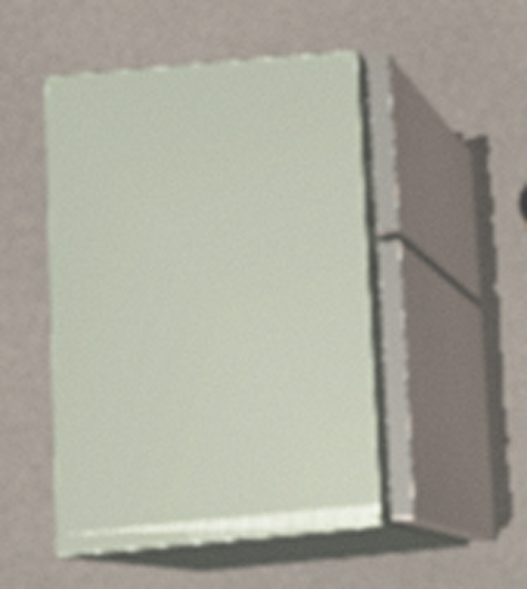

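Run:
```python
from h import *
M=[((-.11,-.17,.25),(145.2,126.8)),((-.11,.17,.25),(152.9,279.4)),((.11,-.17,.25),(44.5,135.2)),((.11,.17,.25),(48.4,289.4)),
((-.132,-.0285,.248),(159,186.5)),((-.132,-.0285,.004),(184.8,207.7)),((-.132,.168,.004),(190.3,284.2)),((-.132,.168,.248),(163.9,278.4))]
f=lambda p:np.concatenate([proj("top",rt(p,np.array(a)))-b for a,b in M])
s=least_squares(f,[.6,.43,1.57],loss="soft_l1");p=s.x;print(p,np.round(s.fun,1))
np.save("cup.npy",p)
print("hinge",rt(p,[-.116,.168,.25]),"press",rt(p,[-.132,.002,.215]))
im=cv2.imread("pics/side0.png")
for a in [(-.11,-.17,.25),(-.11,.17,.25),(.11,.17,.25),(.11,-.17,.25),(-.132,.17,.248),(-.132,-.17,.248),(-.132,.17,.004)]:
    u=proj("side",rt(p,np.array(a)));cv2.circle(im,tuple(int(round(v)) for v in u),1,(0,0,255),-1)
cv2.imwrite("pics/sidee.png",cv2.resize(im[240:480,40:340],None,fx=2.5,fy=2.5))
o=env.get_obs();m=R.from_rotvec(o["tcp_rot"]).as_matrix();print(np.round(m,3))
```

```text
[0.62111158 0.37962289 1.65726574] [-0.1 -1.2  0.6  0.1 -0.4 -0.7 -0.3  0.3  0.   0.9  0.3  1.8 -0.4  0.1
  0.2 -0.8]
hinge [0.46375721 0.24954752 0.25      ] press [0.6305188  0.24794334 0.215     ]
[[-0.     0.928  0.372]
 [ 0.     0.372 -0.928]
 [-1.     0.    -0.   ]]
```

View pics/sidee.png

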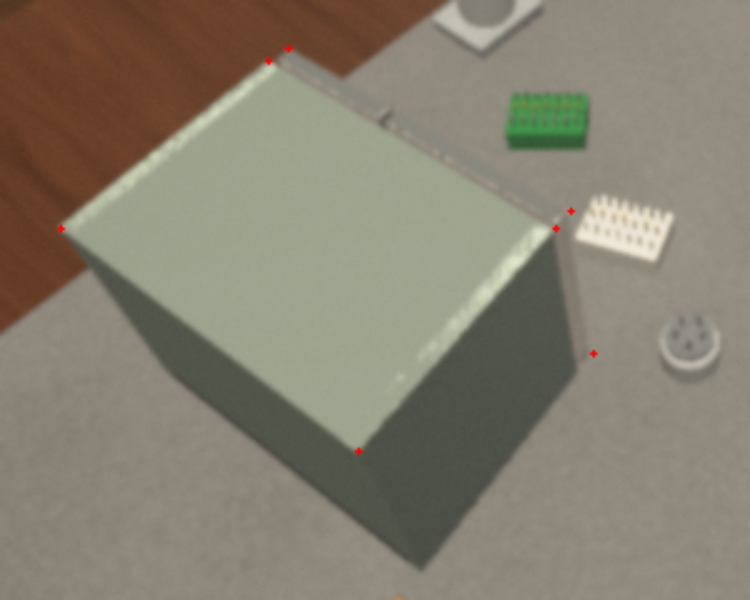

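>>> apply_moves(steps=[[0,0,0,-0.01,0.032,-0.033,1],[0,0,0,0,0.032,-0.033,1],[0,0,0,0,0.032,-0.033,1],[0,0,0,0,0.032,-0.033,1],[0,0,0,0,0.032,-0.033,1],[0,0,0,0,0.032,-0.033,1],[0,0,0,0,0.032,-0.033,1],[0,0,0,0,0.032,-0.033,1]])

```text
t: 2.35
eef_pos: [0.3756, -0.2357, 0.2628]
tcp_rot: [0.93, 1.355, -0.934]
force: [1.1, -0.4, -0.5]
gripper_width: 0.0853
```

>>> apply_moves(steps=[[0,0,0,0,0.032,-0.033,1],[0,0,0,0,0.032,-0.033,1],[0,0,0,0,0.032,-0.033,1],[0,0,0,0,0.032,-0.033,1],[0,0,0,0,0.032,-0.033,1],[0,0,0,0,0.032,-0.033,1],[0,0,0,0,0.02,-0.02,1],[0,0,0,0,0,0,1]])

```text
t: 3.15
eef_pos: [0.4996, 0.0611, 0.2646]
tcp_rot: [0.928, 1.348, -0.924]
force: [-0.7, 0.4, -0.5]
gripper_width: 0.0851
```

```bash
cat > w.py <<'E'
from h import *
import sys
o=env.get_obs();m=R.from_rotvec(o["tcp_rot"]).as_matrix()
print(o["t"],np.round(o["eef_pos"],4),"z",np.round(m[:,2],3),"y",np.round(m[:,1],3),"q",np.round(o["q"],2),np.round(o["force"],1))
for c in sys.argv[2:]:
    cv2.imwrite(f"pics/{c}{sys.argv[1]}.png",env.snapshot(c))
E
python3 w.py 1 wrist
python3 - <<'E'
from h import *
for r in env.trace("wrist","bur_block")[:2]:
    m=r["pixels"].astype(np.uint8);c,_=cv2.findContours(m,0,2);c=max(c,key=cv2.contourArea)
    w=np.array([at_z("wrist",q[0],.032)[:2] for q in c]).astype(np.float32);print(r["p"],r["at"],cv2.minAreaRect(w*1000))
    w=np.array([at_z("wrist",q[0],.0)[:2] for q in c]).astype(np.float32);print(cv2.minAreaRect(w*1000))
E
```

```text
3.15 [0.4996 0.0611 0.2646] z [ 0.367 -0.93   0.011] y [0.93  0.367 0.01 ] q [-0.    0.05 -0.28  1.24 -0.01  2.76] [-0.7  0.4 -0.5]
0.78 [413.5, 14.9] ((667.387939453125, 37.19125747680664), (36.748374938964844, 64.74821472167969), 36.64400100708008)
((675.6741333007812, 32.308319091796875), (40.07145690917969, 70.60350036621094), 36.643699645996094)
0.57 [267.2, 153.6] ((521.7205810546875, 112.87921142578125), (89.66707611083984, 60.74697494506836), 19.14803123474121)
((516.8342895507812, 114.84070587158203), (97.7756118774414, 66.24026489257812), 19.14800453186035)
```

View pics/wrist1.png

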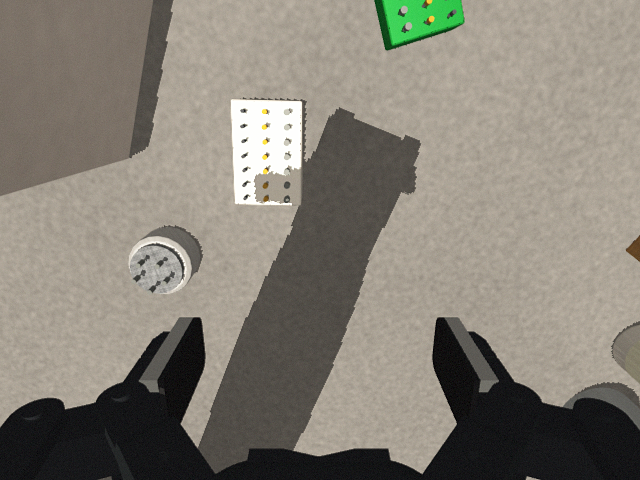

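>>> apply_moves(steps=[[2.4,0,0,0.005,0.02,-0.02,1],[0,0,0,0.02,0.02,-0.02,1],[0,0,0,0.03,0,0,1],[0,0,0,0.035,0,0,1],[0,0,0,0.02,0,0,1],[0,0,0,0.01,0,0,1],[0,0,0,0,0,0,1],[0,0,0,0,0,0,1]])

```text
t: 4.05
eef_pos: [0.5249, 0.1004, 0.1437]
tcp_rot: [0.972, 1.321, -0.971]
force: [1.8, -0.2, -0.1]
gripper_width: 0.0854
```

```bash
python3 w.py 2 wrist
```

```text
4.05 [0.5249 0.1004 0.1437] z [ 0.309 -0.951  0.016] y [0.951 0.31  0.012] q [ 0.07  0.19 -0.38  0.98 -0.01  2.9 ] [ 1.8 -0.2 -0.1]
```

View pics/wrist2.png

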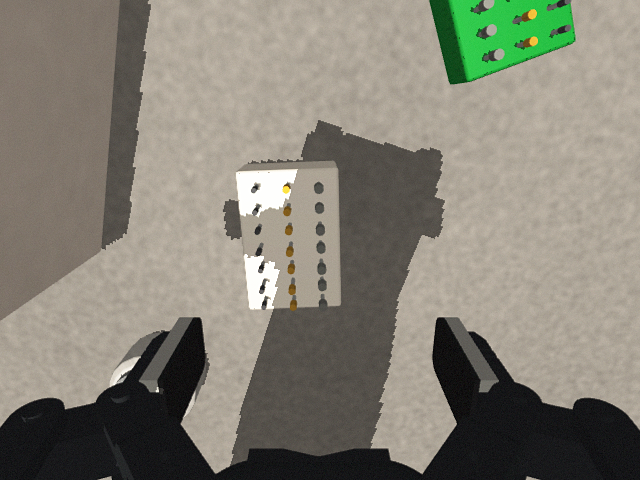

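>>> apply_moves(steps=[[0.5,0.9,-0.7,0,0.001,-0.013,1],[0,0,0,0.03,0,0,1],[0,0,0,0.03,0,0,1],[0,0,0,0.03,0,0,1],[0,0,0,0.01,0,0,1],[0,0,0,0.005,0,0,1],[0,0,0,0,0,0,1],[0,0,0,0,0,0,1]])

```text
t: 4.9
eef_pos: [0.5333, 0.1187, 0.0476]
tcp_rot: [0.995, 1.325, -0.966]
force: [-0.6, -0.4, 0.4]
gripper_width: 0.0853
```

```bash
python3 w.py 3 wrist side
```

```text
4.9 [0.5333 0.1187 0.0476] z [ 0.3   -0.954 -0.   ] y [0.954 0.3   0.021] q [ 0.1   0.32 -0.45  0.78  0.    2.94] [-0.6 -0.4  0.4]
```

View pics/wrist3.png

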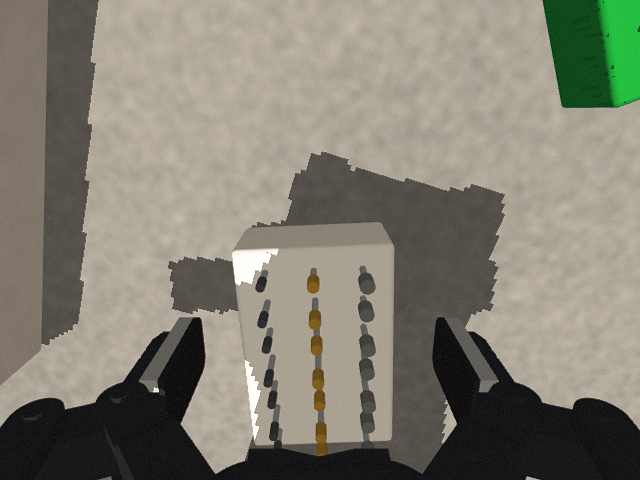

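>>> apply_moves(steps=[[0,0,-1.2,0.004,-0.011,0.001,1],[0,0,0,0.008,0,0,1],[0,0,0,0.006,0,0,1],[0,0,0,0,0,0.01,1],[0,0,0,0,0,0.015,1],[0,0,0,0,0,0.015,1],[0,0,0,0,0,0.015,1],[0,0,0,0,0,0.01,1]])

```text
t: 5.8
eef_pos: [0.5442, 0.0485, 0.0297]
tcp_rot: [0.984, 1.34, -0.978]
force: [-0.8, 1.7, -0.1]
gripper_width: 0.0854
```

```bash
python3 w.py 4 wrist
```

```text
5.8 [0.5442 0.0485 0.0297] z [ 0.301 -0.954 -0.003] y [0.954 0.301 0.002] q [-0.03  0.36 -0.45  0.77  0.    2.8 ] [-0.8  1.7 -0.1]
```

View pics/wrist4.png

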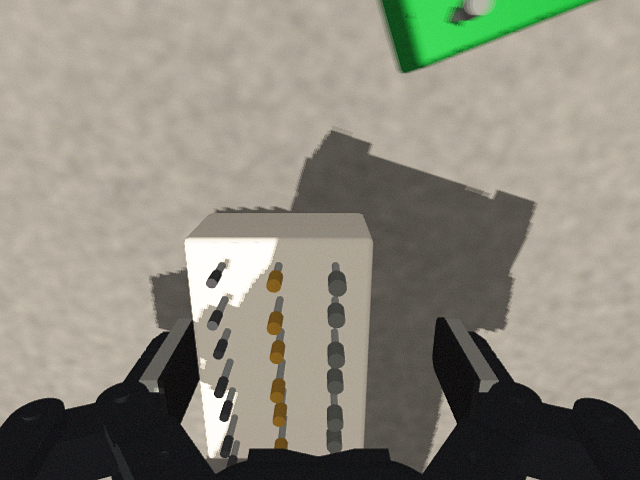

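>>> apply_moves(steps=[[0,0,0,0,0,0.015,1],[0,0,0,0,0,0.015,1],[0,0,0,0,0,0.015,1],[0,0,0,0,0,0.015,1],[0,0,0,0,0,0.01,1],[0,0,0,0,0,0.005,1],[0,0,0,0,0,0,1],[0,0,0,0,0,-0.012,1]])

```text
t: 6.65
eef_pos: [0.5662, -0.0205, 0.0299]
tcp_rot: [0.989, 1.336, -0.982]
force: [-0.6, 0.4, 1.0]
gripper_width: 0.0854
```

>>> apply_moves(steps=[[0,0,0,0,0,0,1],[0,0,0,-0.02,0,0,1],[0,0,0,-0.03,0,0,1],[0,0,0,-0.04,0,0,1],[0,0,0,-0.045,0,0,0],[0,0,0,-0.045,0,0,0],[0,0,0,-0.045,0,0,0],[0,0,0,-0.03,0,0,0]])

```text
t: 7.45
eef_pos: [0.5583, -0.0145, 0.2863]
tcp_rot: [0.972, 1.351, -0.988]
force: [1.0, 0.2, -0.2]
gripper_width: 0.0285
```

```bash
python3 w.py 5 wrist top
python3 - <<'E'
from h import *
p=np.load("cup.npy");h=rt(p,[-.116,.168,.25])[:2]
for cam in ["wrist","top"]:
  for r in env.trace(cam,"bur_block")[:3]:
    m=r["pixels"].astype(np.uint8);c,_=cv2.findContours(m,0,2);c=max(c,key=cv2.contourArea)
    w=np.array([at_z(cam,q[0],.032)[:2] for q in c]).astype(np.float32);print(cam,r["p"],r["at"],cv2.minAreaRect(w*1000),"mindist",np.linalg.norm(w-h,axis=1).min())
o=env.get_obs();print(o["gripper_width"])
E
```

```text
7.45 [ 0.5583 -0.0145  0.2863] z [ 0.304 -0.953 -0.003] y [ 0.952  0.304 -0.014] q [-0.14  0.15 -0.11  1.32 -0.    2.69] [ 1.   0.2 -0.2]
wrist 0.98 [327.1, 182.4] ((566.9215087890625, -18.370849609375), (92.0400161743164, 60.86448287963867), 17.837732315063477) mindist 0.25638939943583294
wrist 0.67 [293.8, 30.5] ((683.22607421875, 45.9210205078125), (64.07221984863281, 60.69874954223633), 37.00583267211914) mindist 0.26641058304488047
top 0.95 [294.0, 249.6] ((554.6160888671875, -35.980140686035156), (43.21879577636719, 84.69454193115234), 89.85322570800781) mindist 0.2687296389607993
0.0004151048320862445
```

View pics/wrist5.png

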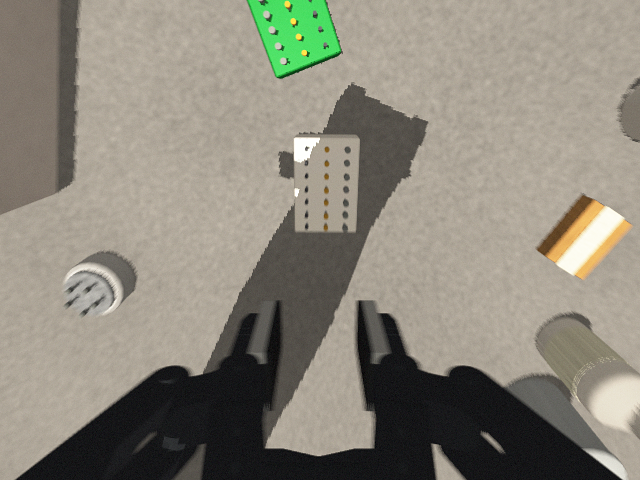

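View pics/top5.png

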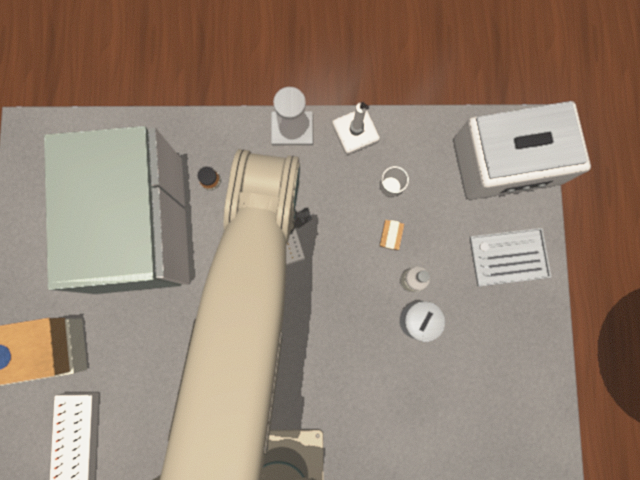

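The block is clear: centre (0.567,-0.018), and its nearest point is 256 mm from the hinge against the door's 198 mm sweep. Next I turn the tool so the side of the closed fingers faces the door.

>>> apply_moves(steps=[[-8.5,0,0,0,0,0,0],[-8.5,0,0,0,0,0,0],[-8.5,0,0,0,0,0,0],[-8.5,0,0,0,0,0,0],[-8.5,0,0,0,0,0,0],[-8.5,0,0,0,0,0,0],[-8.5,0,0,0,0,0,0],[-8.5,0,0,0,0,0,0]])

```text
t: 8.45
eef_pos: [0.5455, -0.0112, 0.262]
tcp_rot: [0.045, 1.623, -0.046]
force: [-0.0, 0.0, -0.0]
gripper_width: -0.0001
```

```bash
cat > tgt.py <<'E'
from h import *
import sys
# args: own x, own y, z(TCP), -> tool-frame shift + turn to align tool y with own +x turned by a deg
p=np.load("cup.npy");o=env.get_obs();m=R.from_rotvec(o["tcp_rot"]);P=np.array(o["eef_pos"])
x,y,z,a=map(float,sys.argv[1:5])
T=rt(p,[x,y,z]);yaw=p[2]+np.radians(a)
Y=np.array([np.cos(yaw),np.sin(yaw),0]);X=np.array([0,0,-1.]);G=R.from_matrix(np.c_[X,Y,np.cross(X,Y)])
c,s=np.cos(-p[2]),np.sin(-p[2]);d=P-rt(p,[0,0,0]);print("now own",np.round([c*d[0]-s*d[1],s*d[0]+c*d[1],P[2]],4),"t",o["t"],"F",np.round(o["force"],1),"q",np.round(o["q"],2))
print("turn",np.round((m.inv()*G).as_rotvec(degrees=True),1),"shift now-frame",np.round(m.inv().apply(T-P),4),"goal-frame",np.round(G.inv().apply(T-P),4))
E
python3 tgt.py -.185 .002 .222 0
```

```text
now own [-0.3828  0.1091  0.262 ] t 8.45 F [-0.  0. -0.] q [-0.14  0.17 -0.15  1.31 -0.01  1.49]
turn [-8.2 -3.  -0.1] shift now-frame [0.0354 0.2112 0.0797] goal-frame [0.04   0.1978 0.1071]
```

>>> apply_moves(steps=[[-8.2,-3,0,0,0.035,0.015,0],[0,0,0,0,0.035,0.02,0],[0,0,0,0,0.035,0.02,0],[0,0,0,0.0,0.035,0.02,0],[0,0,0,0.01,0.025,0.02,0],[0,0,0,0.01,0.015,0.005,0],[0,0,0,0.01,0.005,0,0],[0,0,0,0,0,0,0]])

```text
t: 9.25
eef_pos: [0.623, 0.1854, 0.2063]
tcp_rot: [-0.072, 1.606, 0.066]
force: [-1.1, -0.7, -1.1]
gripper_width: 0.0002
```

```bash
python3 tgt.py -.150 .002 .222 0; python3 w.py 6 wrist side
```

```text
now own [-0.1937  0.0149  0.2063] t 9.25 F [-1.1 -0.7 -1.1] q [0.19 0.37 0.   1.24 0.   1.67]
turn [ 0.  -2.1  0.2] shift now-frame [-0.0163  0.0436  0.0124] goal-frame [-0.0157  0.0437  0.0129]
9.25 [0.623  0.1854 0.2063] z [ 0.996  0.087 -0.037] y [-0.087  0.996 -0.003] q [0.19 0.37 0.   1.24 0.   1.67] [-1.1 -0.7 -1.1]
```

View pics/wrist6.png

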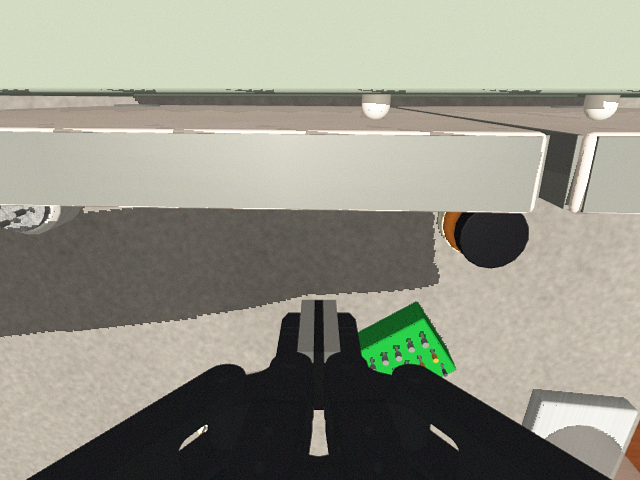

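View pics/side6.png

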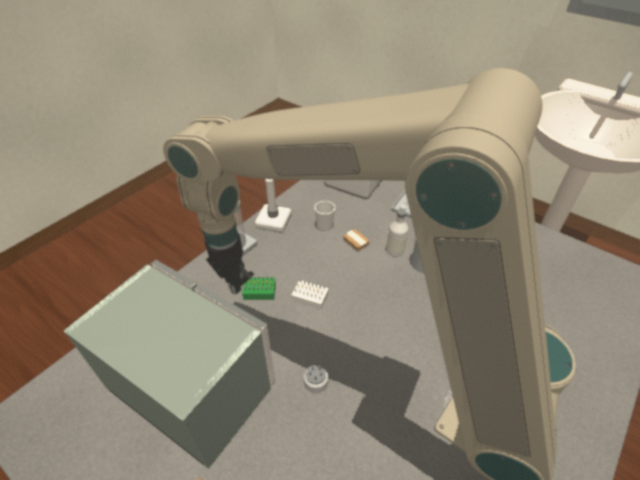

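Run:
```python
from h import *
p=np.load("cup.npy")
for a in [(-.132,-.029,.248),(-.116,-.029,.248),(-.11,.0,.25),(-.132,0.05,.248),(-.132,.002,.215)]: print(a,np.round(proj("wrist",rt(p,np.array(a)))))
T=np.array(env.camera_info("wrist")["cam_to_world"]);print(T[:3,3],T[:3,2])
```

```text
(-0.132, -0.029, 0.248) [517. 213.]
(-0.116, -0.029, 0.248) [531. 133.]
(-0.11, 0.0, 0.25) [381. 100.]
(-0.132, 0.05, 0.248) [137. 210.]
(-0.132, 0.002, 0.215) [356. 181.]
[0.62172146 0.2696078  0.32897371] [0.00422422 0.32939143 0.94418401]
```

>>> apply_moves(steps=[[0,-2.1,0,-0.01,0,0.007,0],[0,0,0,-0.008,0.01,0.007,0],[0,0,0,0,0.012,0.001,0],[0,0,0,0,0.01,0,0],[0,0,0,0,0.005,0,0],[0,0,0,0,0,0,0],[0,0,0,0,0,0,0],[0,0,0,0,0,0,0]])

```text
t: 10.15
eef_pos: [0.6374, 0.2199, 0.2328]
tcp_rot: [-0.065, 1.555, 0.06]
force: [-0.3, 0.6, -0.4]
gripper_width: 0.0
```

```bash
python3 tgt.py -.143 .000 .222 0
```

```text
now own [-0.1605 -0.0025  0.2328] t 10.15 F [-0.3  0.6 -0.4] q [ 0.24  0.36  0.05  1.24 -0.01  1.73]
turn [-0.4  0.9  0.2] shift now-frame [ 0.0107  0.0175 -0.0028] goal-frame [ 0.0108  0.0175 -0.0025]
```

>>> apply_moves(steps=[[0,0.9,0,0.008,0.006,-0.002,0],[0,0,0,0,0.006,0,0],[0,0,0,0,0.003,0,0],[0,0,0,0,0.002,0,0],[0,0,0,0,0.002,0,0],[0,0,0,0,0.002,0,0],[0,0,0,0,0.0,0,0],[0,0,0,0,0,0,0]])

```text
t: 10.95
eef_pos: [0.6336, 0.2364, 0.2229]
tcp_rot: [-0.073, 1.574, 0.047]
force: [0.1, -3.8, 0.2]
gripper_width: 0.0003
```

```bash
python3 tgt.py -.143 .000 .222 0; python3 w.py 7 wrist
```

```text
now own [-1.437e-01 -1.000e-04  2.229e-01] t 10.95 F [ 0.1 -3.8  0.2] q [ 0.27  0.39  0.06  1.25 -0.01  1.76]
turn [-0.6 -0.3  0.9] shift now-frame [ 0.0009  0.0007 -0.0001] goal-frame [ 0.0009  0.0007 -0.0001]
10.95 [0.6336 0.2364 0.2229] z [ 0.997  0.076 -0.005] y [-0.076  0.997 -0.016] q [ 0.27  0.39  0.06  1.25 -0.01  1.76] [ 0.1 -3.8  0.2]
```

View pics/wrist7.png

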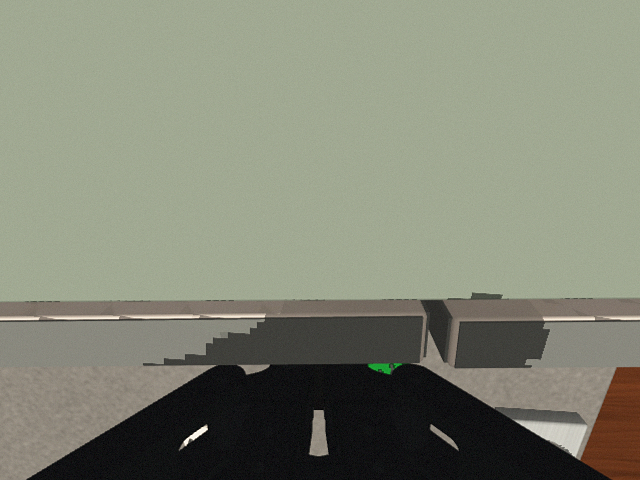

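>>> apply_moves(steps=[[0,0,0,0,0.002,0,0],[0,0,0,0,0.003,0,0],[0,0,0,0,0.003,0,0],[0,0,0,0,0.003,0,0],[0,0,0,0,0.003,0,0],[0,0,0,0,0.003,0,0],[0,0,0,0,0.003,0,0],[0,0,0,0,0.002,0,0]])

```text
t: 11.8
eef_pos: [0.6335, 0.2387, 0.2235]
tcp_rot: [-0.098, 1.573, 0.003]
force: [0.7, -7.9, 1.8]
gripper_width: -0.0002
```

```bash
python3 tgt.py -.143 .000 .222 0
```

```text
now own [-1.415e-01 -2.000e-04  2.235e-01] t 11.8 F [ 0.7 -7.9  1.8] q [ 0.29  0.4   0.08  1.27 -0.06  1.79]
turn [-1.2 -0.3  3.5] shift now-frame [ 0.0016 -0.0014 -0.0001] goal-frame [ 0.0015 -0.0015 -0.0002]
```

>>> apply_moves(steps=[[0,0,1.5,0,0.003,0,0],[0,0,1.5,0,0.003,0,0],[0,0,1.5,0,0.003,0,0],[0,0,1.5,0,0.003,0,0],[0,0,1,0,0.003,0,0],[0,0,1,0,0.003,0,0],[0,0,1,0,0.003,0,0],[0,0,0.5,0,0.003,0,0]])

```text
t: 12.6
eef_pos: [0.6331, 0.2414, 0.2218]
tcp_rot: [0.009, 1.58, 0.09]
force: [1.0, -11.2, 1.0]
gripper_width: 0.0003
```

```bash
python3 tgt.py -.143 .000 .222 0;python3 w.py 8 wrist
```

```text
now own [-0.1387  0.      0.2218] t 12.6 F [  1.  -11.2   1. ] q [0.24 0.38 0.05 1.23 0.06 1.76]
turn [-2.  -0.4 -3.7] shift now-frame [-0.0005 -0.0043  0.0002] goal-frame [-0.0002 -0.0043  0.    ]
12.6 [0.6331 0.2414 0.2218] z [ 0.999  0.052 -0.008] y [-0.051  0.997  0.064] q [0.24 0.38 0.05 1.23 0.06 1.76] [  1.  -11.2   1. ]
```

View pics/wrist8.png

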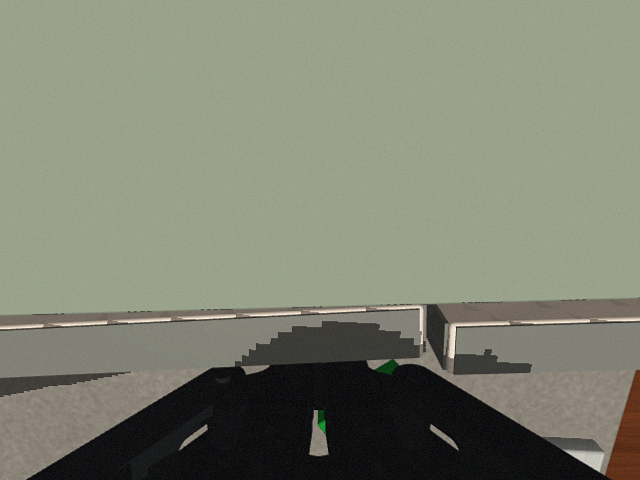

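The wide door's edge now sits visibly inside the narrow door's at columns 420–450, about 4 mm in, with 11 N at the finger. I draw back.

>>> apply_moves(steps=[[0,0,-1,0,-0.004,0,0],[0,0,-1,0,-0.008,0,0],[0,0,-1,0,-0.012,0,0],[0,0,0,0,-0.015,0,0],[0,0,0,0,-0.02,0,0],[0,0,0,0,-0.02,0,0],[0,0,0,0,-0.01,0,0],[0,0,0,0,0,0,0]])

```text
t: 13.45
eef_pos: [0.6382, 0.1504, 0.22]
tcp_rot: [-0.029, 1.577, 0.056]
force: [-0.7, 0.8, 0.4]
gripper_width: -0.0002
```

```bash
python3 tgt.py -.22 .000 .29 0;python3 w.py 9 wrist
```

```text
now own [-0.2298  0.0027  0.22  ] t 13.45 F [-0.7  0.8  0.4] q [0.13 0.35 0.   1.23 0.02 1.64]
turn [-1.8 -0.3 -1. ] shift now-frame [-0.0698  0.0111  0.002 ] goal-frame [-0.07    0.0098  0.0027]
13.45 [0.6382 0.1504 0.22  ] z [ 0.999  0.054 -0.006] y [-0.054  0.998  0.017] q [0.13 0.35 0.   1.23 0.02 1.64] [-0.7  0.8  0.4]
```

View pics/wrist9.png

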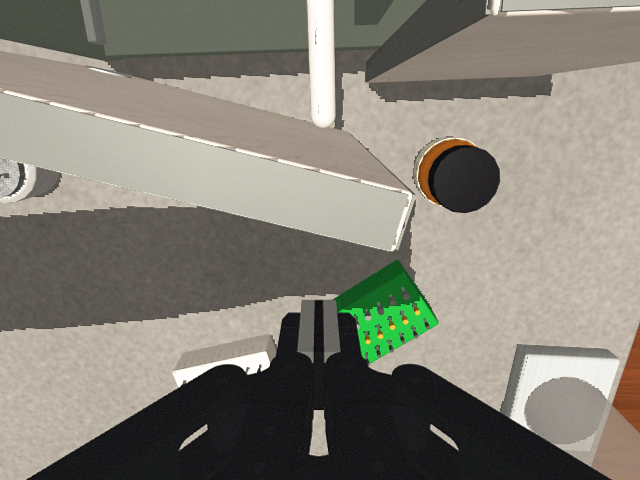

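```bash
cat >> h.py <<'E'
def own(P):
    p=np.load("cup.npy");c,s=np.cos(-p[2]),np.sin(-p[2]);d=np.array(P)-[p[0],p[1],0];return np.array([c*d[0]-s*d[1],s*d[0]+c*d[1],d[2]])
E
python3 - <<'E'
from h import *
for n,u,z in [("outer free",(395,250),.248),("inner free",(413,197),.248),("inner mid",(200,147),.248),("outer mid",(0,145),.248),("plunger tip",(322,125),.235),("plunger tip",(322,125),.2),("plunger tip",(322,125),.12),("plg root",(319,30),.235),("plg root",(319,30),.2),("narrow in? corner",(367,65),.248),("narrow bl corner",(367,80),.004)]:
    q=own(at_z("wrist",u,z));print(n,np.round(q,4),"rel hinge ang",np.round(np.arctan2(-(q[0]+.116),-(q[1]-.168)),3),np.round(np.hypot(q[0]+.116,q[1]-.168),3))
E
python3 w.py 10 top
```

```text
outer free [-0.1811 -0.0187  0.248 ] rel hinge ang 0.335 0.198
inner free [-0.1678 -0.0226  0.248 ] rel hinge ang 0.265 0.198
inner mid [-0.1547  0.0266  0.248 ] rel hinge ang 0.267 0.147
outer mid [-0.1529  0.0725  0.248 ] rel hinge ang 0.369 0.102
plunger tip [-0.1513 -0.0015  0.235 ] rel hinge ang 0.205 0.173
plunger tip [-0.1527 -0.0015  0.2   ] rel hinge ang 0.213 0.173
plunger tip [-0.1561 -0.0015  0.12  ] rel hinge ang 0.232 0.174
plg root [-0.1293 -0.0014  0.235 ] rel hinge ang 0.079 0.17
plg root [-0.1237 -0.0014  0.2   ] rel hinge ang 0.045 0.17
narrow in? corner [-0.1386 -0.0115  0.248 ] rel hinge ang 0.125 0.181
narrow bl corner [-0.1282 -0.0376  0.004 ] rel hinge ang 0.059 0.206
13.5 [0.6382 0.151  0.22  ] z [ 0.998  0.055 -0.006] y [-0.055  0.998  0.017] q [0.13 0.35 0.   1.23 0.02 1.64] [ 0.9 -0.3 -0.2]
```

View pics/top10.png

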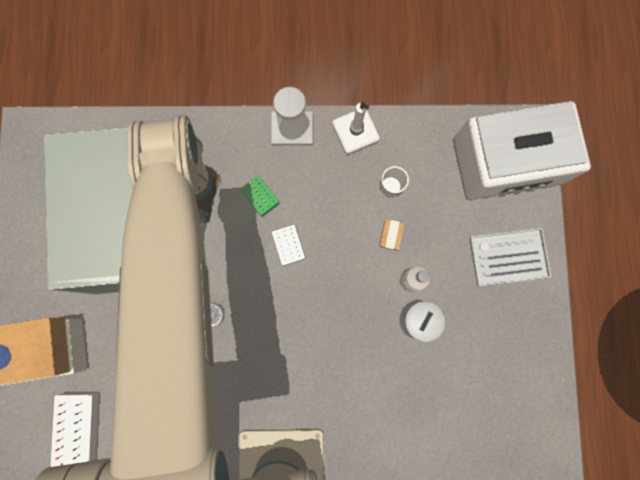

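>>> apply_moves(steps=[[0,0,-1,-0.03,0,0,0],[0,0,0,-0.03,0,0,0],[0,0,0,-0.022,0.0,-0.005,0],[0,0,0,0,0.03,-0.01,0],[0,0,0,0,0.03,-0.01,0],[0,0,0,0,0.025,0,0],[0,0,0,0,0.01,0,0],[0,0,0,0,0,0,0]])

```text
t: 14.35
eef_pos: [0.6066, 0.2543, 0.3058]
tcp_rot: [-0.045, 1.576, 0.052]
force: [-0.7, -1.3, 0.1]
gripper_width: -0.0002
```

```bash
python3 tgt.py -.130 .027 .29 -8;python3 w.py 11 wrist
```

```text
now own [-0.1236  0.0253  0.3058] t 14.35 F [-0.7 -1.3  0.1] q [0.3  0.32 0.14 1.4  0.01 1.81]
turn [ 6.6 -0.3 -0.3] shift now-frame [ 0.0158 -0.0065 -0.0014] goal-frame [ 0.0158 -0.0066 -0.0008]
14.35 [0.6066 0.2543 0.3058] z [ 0.998  0.062 -0.005] y [-0.062  0.998  0.005] q [0.3  0.32 0.14 1.4  0.01 1.81] [-0.7 -1.3  0.1]
```

View pics/wrist11.png

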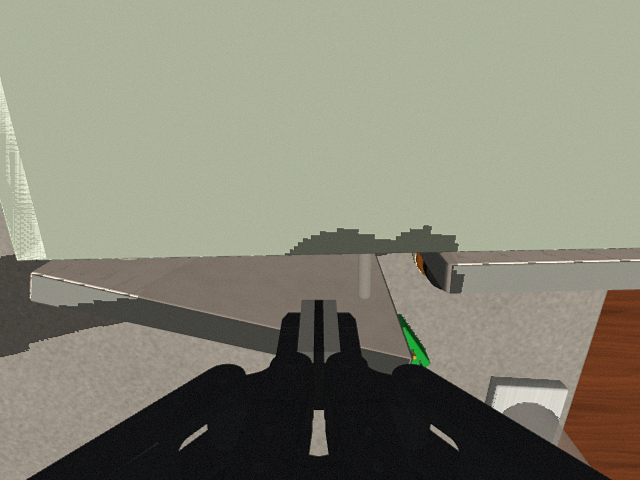

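>>> apply_moves(steps=[[6.6,0,0,0,-0.0065,-0.001,0],[0,0,0,0,0,0,0],[0,0,0,0.01,0,0,0],[0,0,0,0.01,0,0,0],[0,0,0,0.01,0,0,0],[0,0,0,0,0,0,0],[0,0,0,0,0,0,0],[0,0,0,0,0,0,0]])

```text
t: 15.2
eef_pos: [0.6057, 0.2434, 0.2701]
tcp_rot: [0.044, 1.581, -0.042]
force: [-0.5, 0.4, -0.6]
gripper_width: 0.0001
```

```bash
python3 tgt.py -.130 .027 .222 -8
```

```text
now own [-0.1344  0.0271  0.2701] t 15.2 F [-0.5  0.4 -0.6] q [0.28 0.32 0.07 1.33 0.   1.91]
turn [-0.1 -0.6 -0.1] shift now-frame [ 0.0481  0.0043 -0.    ] goal-frame [ 0.0481  0.0043 -0.0005]
```

>>> apply_moves(steps=[[0,0,0,0,0.004,0,0],[0,0,0,0.008,0.001,0,0],[0,0,0,0.01,0,0,0],[0,0,0,0.01,0,0,0],[0,0,0,0.01,0,0,0],[0,0,0,0.006,0,0,0],[0,0,0,0,0,0,0],[0,0,0,0,0,0,0]])

```text
t: 16.0
eef_pos: [0.6053, 0.2493, 0.2219]
tcp_rot: [0.044, 1.581, -0.041]
force: [-0.9, -0.1, -0.0]
gripper_width: -0.0001
```

```bash
python3 tgt.py -.130 .027 .222 -8;python3 w.py 12 wrist
```

```text
now own [-0.1284  0.027   0.2219] t 16.0 F [-0.9 -0.1 -0. ] q [0.29 0.35 0.01 1.24 0.   1.91]
turn [-0.  -0.6 -0.1] shift now-frame [-0.0001 -0.0016  0.0002] goal-frame [-0.0001 -0.0016  0.0002]
16.0 [0.6053 0.2493 0.2219] z [ 0.998 -0.054 -0.011] y [0.054 0.999 0.001] q [0.29 0.35 0.01 1.24 0.   1.91] [-0.9 -0.1 -0. ]
```

View pics/wrist12.png

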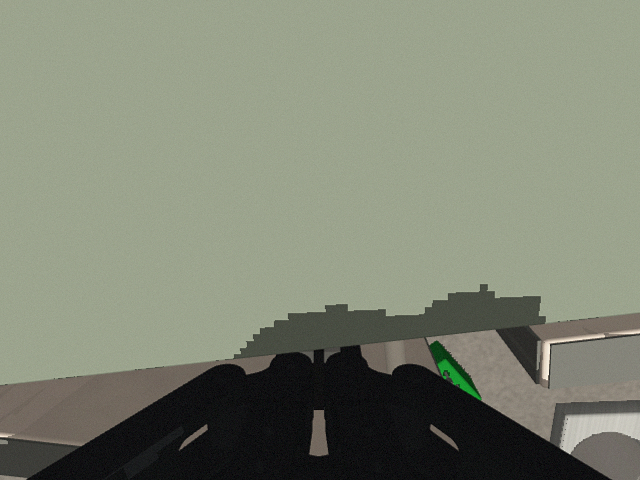

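```bash
cat > arc.py <<'E'
from h import *
import sys
# args: door thetas for successive rows; r; tool turn per row deg ; w
ths=eval(sys.argv[1]); r=float(sys.argv[2]); dt=eval(sys.argv[3]); w=float(sys.argv[4])
p=np.load("cup.npy");o=env.get_obs();m=R.from_rotvec(o["tcp_rot"]);P=np.array(o["eef_pos"]);q=own(P)
print("own",np.round(q,4),"u,v",np.round([.168-q[1],-.116-q[0]],4),"F",np.round(o["force"],1),"q",np.round(o["q"],2))
z=.222
for i,t in enumerate(ths):
    u=r*np.cos(t)+w*np.sin(t);v=r*np.sin(t)-w*np.cos(t)
    T=rt(p,[-.116-v,.168-u,z]);s=m.inv().apply(T-P)
    print(i,round(t,2),np.round([u,v],3),"shift",np.round(s,4),"turn",dt)
    P=T;m=m*R.from_rotvec([dt,0,0],degrees=True)
E
python3 arc.py "[.28,.36,.45,.55,.65,.75,.85,.95]" .141 5 .012
```

```text
own [-0.1284  0.027   0.2219] u,v [0.141  0.0124] F [-0.5  0.1  0.6] q [0.29 0.35 0.01 1.24 0.   1.91]
0 0.28 [0.139 0.027] shift [-0.0001 -0.0151 -0.0001] turn 5
1 0.36 [0.136 0.038] shift [-0.     -0.0113 -0.0001] turn 5
2 0.45 [0.132 0.051] shift [ 0.     -0.0127 -0.0001] turn 5
3 0.55 [0.126 0.063] shift [ 0.     -0.0141 -0.0002] turn 5
4 0.65 [0.12  0.076] shift [ 0.     -0.0141 -0.0004] turn 5
5 0.75 [0.111 0.087] shift [ 0.0001 -0.0141 -0.0005] turn 5
6 0.85 [0.102 0.098] shift [ 0.0001 -0.0141 -0.0007] turn 5
7 0.95 [0.092 0.108] shift [ 0.0001 -0.0141 -0.0009] turn 5
```

>>> apply_moves(steps=[[3,0,0,-0.001,-0.013,0,0],[5,0,0,-0.002,-0.012,0,0],[5,0,0,-0.002,-0.013,0,0],[5,0,0,-0.002,-0.014,0,0],[5,0,0,-0.002,-0.014,0,0],[5,0,0,-0.002,-0.014,-0.001,0],[5,0,0,-0.002,-0.014,-0.001,0],[5,0,0,-0.002,-0.014,-0.001,0]])

```text
t: 16.85
eef_pos: [0.5702, 0.1506, 0.2417]
tcp_rot: [0.585, 1.495, -0.575]
force: [0.9, -0.6, 0.1]
gripper_width: 0.0002
```

```bash
python3 w.py 13 wrist; python3 arc.py "[1.0,1.1,1.2,1.3,1.38,1.46,1.54,1.6]" .141 4 .012; python3 tgt.py -.23 .1 .222 -40
```

```text
16.85 [0.5702 0.1506 0.2417] z [ 0.738 -0.675 -0.005] y [0.675 0.738 0.005] q [ 0.15  0.22 -0.12  1.23  0.01  2.46] [ 0.9 -0.6  0.1]
own [-0.2249  0.0721  0.2422] u,v [0.0959 0.1089] F [-3.1 -0.6 -0.1] q [ 0.14  0.22 -0.13  1.23  0.01  2.46]
0 1.0 [0.086 0.112] shift [ 0.0202 -0.0094 -0.004 ] turn 4
1 1.1 [0.075 0.12 ] shift [-0.     -0.0141 -0.0009] turn 4
2 1.2 [0.062 0.127] shift [-0.     -0.0141 -0.0013] turn 4
3 1.3 [0.049 0.133] shift [-0.     -0.014  -0.0018] turn 4
4 1.38 [0.039 0.136] shift [-0.     -0.0112 -0.0016] turn 4
5 1.46 [0.028 0.139] shift [-0.     -0.0112 -0.0017] turn 4
6 1.54 [0.016 0.141] shift [ 0.     -0.0112 -0.0019] turn 4
7 1.6 [0.008 0.141] shift [ 0.     -0.0084 -0.0014] turn 4
now own [-0.2249  0.0721  0.2422] t 16.9 F [-3.1 -0.6 -0.1] q [ 0.14  0.22 -0.13  1.23  0.01  2.46]
turn [-7.6 -0.3 -0.2] shift now-frame [ 0.0202 -0.0241 -0.015 ] goal-frame [ 0.0202 -0.0219 -0.0181]
```

View pics/wrist13.png

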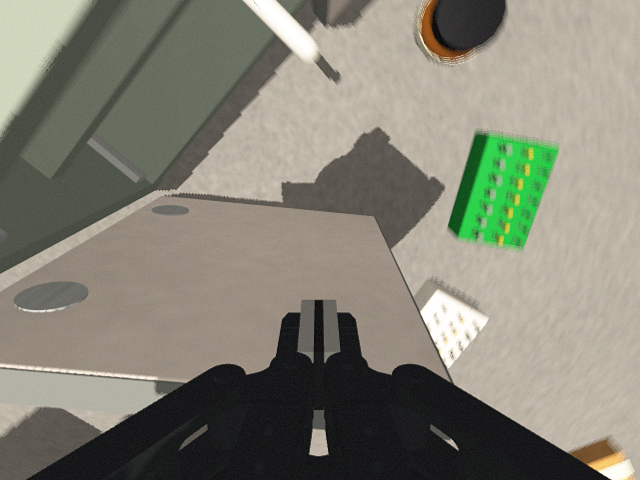

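>>> apply_moves(steps=[[3,0,0,0.003,-0.011,-0.004,0],[3,0,0,0.003,-0.014,-0.001,0],[3,0,0,0.003,-0.014,-0.002,0],[3,0,0,0.003,-0.014,-0.003,0],[3,0,0,0.002,-0.011,-0.003,0],[3,0,0,0.001,-0.01,-0.003,0],[2,0,0,0,-0.008,-0.002,0],[0,0,0,0,0,0,0]])

```text
t: 17.7
eef_pos: [0.4977, 0.1123, 0.2323]
tcp_rot: [0.864, 1.389, -0.84]
force: [0.4, 0.1, -0.4]
gripper_width: 0.0001
```

```bash
python3 w.py 14 wrist; python3 arc.py "[1.5,1.56,1.6,1.64]" .141 0 .013
```

```text
17.7 [0.4977 0.1123 0.2323] z [ 0.457 -0.89  -0.001] y [0.889 0.457 0.016] q [ 0.09  0.08 -0.31  1.17  0.01  2.76] [ 0.4  0.1 -0.4]
own [-0.2556  0.1453  0.2325] u,v [0.0227 0.1396] F [-0.   0.7 -0.3] q [ 0.09  0.08 -0.31  1.17  0.01  2.76]
0 1.5 [0.023 0.14 ] shift [ 0.0105 -0.      0.0002] turn 0
1 1.56 [0.015 0.141] shift [-0.0001 -0.0082 -0.0021] turn 0
2 1.6 [0.009 0.141] shift [-0.0001 -0.0054 -0.0017] turn 0
3 1.64 [0.003 0.142] shift [-0.0001 -0.0053 -0.0019] turn 0
```

View pics/wrist14.png

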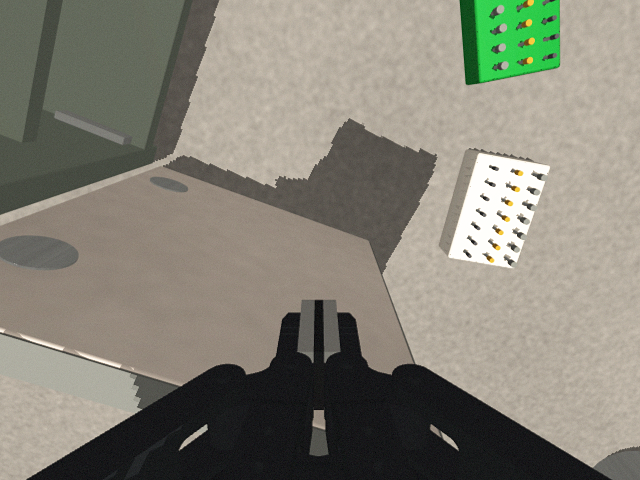

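>>> apply_moves(steps=[[0,0,0,0.003,-0.006,-0.002,0],[0,0,0,0.002,-0.006,-0.002,0],[0,0,0,0,-0.005,-0.002,0],[0,0,0,0,-0.003,-0.001,0],[0,0,0,0,0,0,0],[0,0,0,0,0,0,0],[0,0,0,0,0,0,0],[0,0,0,0,0,0,0]])

```text
t: 18.55
eef_pos: [0.4824, 0.1108, 0.2315]
tcp_rot: [0.865, 1.382, -0.827]
force: [0.7, 0.3, 2.0]
gripper_width: 0.0001
```

```bash
python3 w.py 15 wrist; python3 arc.py "[1.64]" .141 0 .013
```

```text
18.55 [0.4824 0.1108 0.2315] z [ 0.463 -0.887  0.003] y [0.886 0.462 0.028] q [ 0.09  0.04 -0.35  1.15  0.01  2.75] [0.7 0.3 2. ]
own [-0.2559  0.1614  0.2315] u,v [0.0066 0.1399] F [-0.4  0.2  3. ] q [ 0.09  0.04 -0.35  1.15  0.01  2.75]
0 1.64 [0.003 0.142] shift [ 0.0094 -0.0041  0.0003] turn 0
```

View pics/wrist15.png

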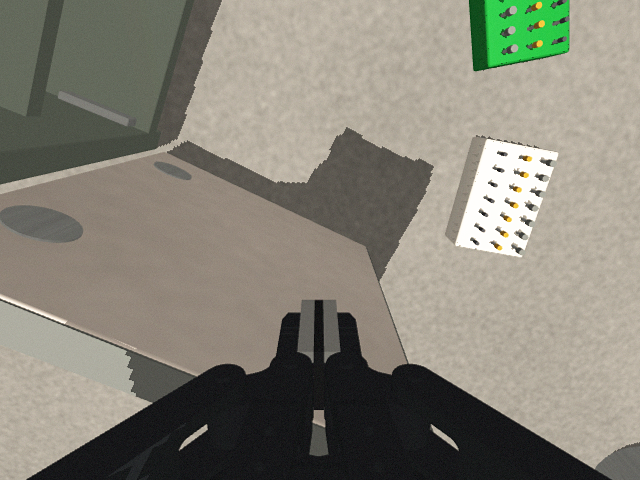

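Run:
```python
from h import *
def a(u,z):
    q=own(at_z("wrist",u,z)); return q
A=a((366,246),.004);print(A,np.arctan2(-(A[0]+.116),-(A[1]-.168)),np.hypot(A[0]+.116,A[1]-.168))
B=a((2,299),.248);C=a((120,346),.248);print(B,C,np.arctan2(-(C-B)[0],-(C-B)[1]))
```

```text
[-0.31042193  0.17810509  0.004     ] 1.6227246615835562 0.19468436208248516
[-0.15947911  0.16961784  0.248     ] [-0.19490647  0.17177315  0.248     ] 1.6315588390678697
```

The door stands at about 1.62–1.63 rad by two measures. I withdraw the finger away from the door, then up.

>>> apply_moves(steps=[[0,0,0,0,0.008,0,0],[0,0,0,0,0.012,0,0],[0,0,0,0,0.01,0,0],[0,0,0,-0.03,0.005,0,0],[0,0,0,-0.04,0,0,0],[0,0,0,-0.045,0,0,0],[0,0,0,-0.03,0,0,0],[0,0,0,0,0,0,0]])

```text
t: 19.4
eef_pos: [0.515, 0.1287, 0.3779]
tcp_rot: [0.862, 1.389, -0.83]
force: [0.5, -0.6, 0.6]
gripper_width: -0.0
```

>>> apply_moves(steps=[[0,0,0,0,0.0,0.03,0],[0,0,0,0,0.0,0.045,0],[0,0,0,0,0.0,0.045,0],[0,0,0,0,0.0,0.045,0],[0,0,0,0,0.0,0.045,0],[0,0,0,0,0,0.02,0],[0,0,0,0,0,0,0],[0,0,0,0,0,0,0]])

```text
t: 20.2
eef_pos: [0.6301, -0.0784, 0.3687]
tcp_rot: [0.859, 1.399, -0.826]
force: [0.0, -0.2, 0.5]
gripper_width: -0.0002
```

```bash
python3 w.py 16 top side
```

```text
20.2 [ 0.6301 -0.0784  0.3687] z [ 0.469 -0.883 -0.008] y [0.883 0.469 0.018] q [-0.23  0.26  0.18  1.49  0.02  2.42] [ 0.  -0.2  0.5]
```

View pics/top16.png

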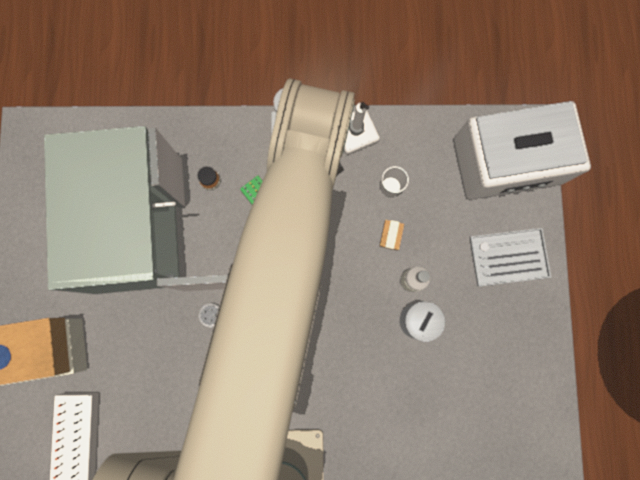

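View pics/side16.png

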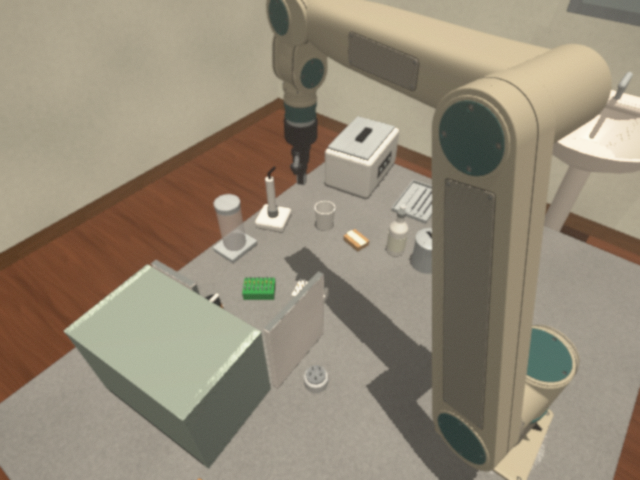

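Run:
```python
from h import *
p=np.load("cup.npy")
im=cv2.imread("pics/side16.png")
for th,c in [(1.57,(0,0,255)),(1.63,(0,255,0)),(1.70,(255,0,0))]:
  for z in(.248,.004):
    P=rt(p,[-.116-.197*np.sin(th),.168-.197*np.cos(th),z]);u=proj("side",P);print(th,z,np.round(u,1))
cv2.imwrite("pics/side16c.png",cv2.resize(im[240:400,220:380],None,fx=3.7,fy=3.7,interpolation=cv2.INTER_CUBIC))
```

```text
1.57 0.248 [315.4 268.7]
1.57 0.004 [316.2 328.3]
1.63 0.248 [319.6 270.9]
1.63 0.004 [319.8 330.4]
1.7 0.248 [324.3 273.7]
1.7 0.004 [323.8 333.1]
```

View pics/side16c.png

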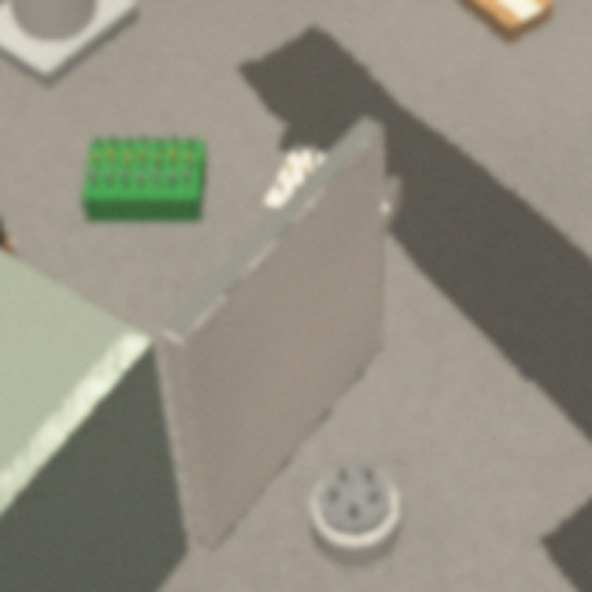

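```bash
python3 -c "
from bench import env
print(env.hand_in())"
```

```text
the job is handed in; nothing more can be done
None
```

The wide door is open just past square, at about 1.6 rad, and the job is handed in at t ≈ 20 s of the 58 s allowed.

- **Block:** I slid the white bur block out of the way with the open fingers, without gripping it. It ended about 256 mm from the hinge, against the door's 198 mm reach, so the door did not come near it. The green look-alike was not touched.
- **Door:** I pressed it in about 4 mm with up to about 11 N, and the catch sprang it to 0.266 rad. I then put the closed fingers in behind it from above and swung it out.
- **Final angle:** The wrist camera gave 1.62 and 1.63 rad. The side camera, after the arm had withdrawn, gave a rougher 1.60 to 1.63. These disagree slightly, but all are past 1.57.
- **Rest of the scene:** In the last pictures the narrow door is shut and the other objects that show are where they started. The arm hides part of the top view, so the white block is only partly seen, in the side view. The robot was clear of everything.

No check failed. The highest force in my readings was about 11 N, though I read it only between moves.

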